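# Index the jig plate and drop its latch bar

### The arm

A 6-joint arm with a two-finger parallel gripper is mounted at the origin on a cart in front of the work surface, level with it; the furniture and walls round the work are solid. World frame = base frame: x ahead of the robot, y to its left, z up, the work surface at z = 0. Lengths are in m, angles in rad, forces in N, time in s.
With the tool pointing down it reaches from about 0.4 to 0.925 m from the base axis. Payload 12.5 kg.
Tool frame: the origin (TCP) lies at the very end of the fingers, on their centre line; the grasp point (between the pads) lies ctrl.hold_point_z behind it (ctrl.hold_point_z is the distance from the TCP to the grasp point, in m); z points along the fingers, y is the line along which they close (so a half turn about z gives the same grasp; the last joint's range is limited). The gripper opens to 95 mm and grips with 3 to 60 N. Pads are 20 mm wide; open, the fingers measure 119 mm over their backs; the gripper's body (75 mm by 180 mm) begins 59 mm behind the grasp point.
Start: joints at [1.208, 0.491, 1.559, -0, 1.092, -0.106], TCP at [0.159, 0.605, 0.215] pointing down, gripper open.
Joint ranges: [-3.1, 3.1], [-0.84, 2.19], [0.05, 2.79], [-1.13, 4.28], [0.06, 2.93], [-2.69, 2.69]. Speed limits (rad/s): [2.22, 2.22, 2.79, 3.14, 3.14, 3.14].

### API

Orientations are given as a rotation vector (axis times angle).
In Python, from rig import ctrl gives the robot as it stands. The module is installed in compiled form; this text tells all that it offers.
- The arm moves only by the tool send_rows, never from a script. Its argument "steps" is one flat list of numbers, 5 for each row, row after row: the shift along the tool's x, y, z in mm, then the turn about the tool's z in degrees, then the finger opening in mm, from 0 to 95.1. In form: [dx, dy, dz, roll, jaw, dx, dy, dz, roll, jaw, ...]. A call has 1 to 5 rows; each row is the pose to reach, as a shift and turn from the pose commanded when the call began, along the tool's axes at that moment; what a row does not reach only later rows make up. A row lasts 1/8 s, in which the tool goes at most 62.5 mm and 10.7 degrees, less where a joint would pass 70% of its speed; a pose out of reach is approached as far as the arm can. A call with a gripper value outside its range is refused whole. The fingers move at their own pace and stop on an object; the grip force is fixed at half the most. Time passes only in rows, so rows that repeat a pose let the fingers close. It gives the time, the measured TCP pose, the force, the opening and the grip force at its end, in the units of the state.
- ctrl.get_obs(): the state, without advancing time (a new reading comes with each control period).
- ctrl.snapshot(name): name is "scene" or "top" or "wrist"; returns (picture, depth): 420x560x3 uint8, red, green, blue; 420x560 float32, m along the optical axis (not along the pixel's ray), 0 where there is no reading.
- ctrl.get_calibration(name): a dict with "intrinsics" (3x3 intrinsics, pixels), "k1" (the pictures are not rectified: a ray, as slopes to the right and down, at radius r is drawn at 1 + k1 r^2 times it, then the intrinsics apply), "world_from_camera" (4x4, takes a point from camera to world coordinates). Camera axes: x right, y up, looking along -z (the intrinsics and any distortion apply to the point x, -y, -z); pixel columns grow to the right and rows downward; lengths in m; the calibration is good to about 2 mm. A picture is of the moment at which its call begins: read the wrist's pose just before it. get_calibration takes no time and is no camera call; for the wrist camera it gives the pose at the moment of the call.
- ctrl.sign_off(): hands the job in; it is judged then, once.
Trained networks look in the newest picture that a camera, given by its name, has taken for a name from the list of things; names that differ only in an ending like _2 or _b are one class to them, and where a whole thing is asked for, a point or a joint stands for the part that bears it (a point fixed in the world has none). Each returns a list of dicts, best first, with "score" (0 to 1); they miss things now and then, are a little off and sometimes report something else, mostly with a low value. They report only what shows in the picture. A call takes as long as a camera call.
- ctrl.boxes_of(camera, target): "extent" ([centre column, centre row, width, height] in pixels, round what is visible of it).
The state is a dict: "clock": time; "joint_pos": joint angles; "qd": joint speeds; "joint_efforts": joint torques, N m; "tool_pos": TCP position; "tool_rot": TCP orientation; "force": force on the tool from outside, world axes, zero at the start; "torque": the same for the moment, N m; "gripper_width": finger opening in m; "grip_force": force on a finger pad.
Only numpy, scipy, OpenCV 4.12 (cv2) and the standard library are available. Lean on these libraries where they do the work, as an engineer would, in place of code of your own. Each camera call takes 0.05 s, during which the arm holds its last target. There are 200 camera calls.

### The job

Get the indexing jig locked. Take the black spool that blocks the latch off the jig and stand it upright on the bench, turn the round plate by its grip until the red mark points straight at the yellow keeper, and only then lift the latch bar by its blue knob over the side of the keeper and let it drop fully home through the keeper into the red-marked slot. Leave the paint tin, the glue bottle and the roll of tape undisturbed.

Things in the scene. Friction and masses are not known exactly. Their poses are not given: they have to be found in the camera images.
- jig: The fixed indexing jig. Origin under its dark steel base at bench level; x, y level (at yaw 0 as the world's), z up. Base 12 mm thick: it covers x -45 to 75 mm, y -215 to 135 mm, and a wing x -112 to -37 mm, y -105 to 5 mm. In this frame: round plate's centre at (0, 70) mm, keeper at (0, -15) mm, latch pivot at (0, -180) mm; the parked bar lies on the -x side.
- plate (a joint): Turn of the round index plate (rad) about the vertical through (0, 70) mm of the jig, anticlockwise from above positive, limits +-2; 0 = red mark points straight at the keeper (-y of the jig). Starts 0.5 to 1.35 off. It turns stiffly (0.06 N m) and stays where left. Plate 131 mm in diameter, rim top 44 mm above the bench. It stops the bar from dropping unless a slot lies under it.
- plate_grip (a point): Point to grip on the plate's axis, 66 mm above the bench: the black bar grip on the plate's top, 14 mm thick, 60 mm long, rising from 40 to 82 mm above the bench. It runs along the direction of the red mark; its y axis lies along the 60 mm length and its -y points to the red mark.
- plate_mark (a point): The red-marked slot, a point in its middle in the plate's rim, 55.5 mm from the plate's axis, 44 mm above the bench. The rim has four equal slots, every 90 degrees, each 21 mm wide at its inner end and 30 mm at the outside; only this one has red marks beside it.
- latch_swing (a joint): Level swing of the latch bar about the vertical through the pivot (rad): 0 = straight over the keeper notch and toward the plate's centre (+y of the jig), growing anticlockwise from above, toward the jig's -x side. Limits -0.15 to 1.25; starts parked at 0.8 to 1.1, low beside the keeper. Light friction holds it where left (0.03 N m).
- latch_lift (a joint): Upward tilt of the latch bar about its level pivot pin (rad): 0 = bar level, fully down (its own stop); limit 0.22 up; it falls by gravity. Bar lying on the plate's rim between slots or at the wrong place reads about 0.06. It must be tilted above 0.15 to pass the keeper's cheek.
- latch_knob (a point): Centre of the blue ball knob (26 mm in diameter) above the steel latch bar, to be gripped: on the bar 105 mm from the pivot pin and 33 mm above the bar's mid-line; 72 mm above the bench when the bar is down, and it tilts with the bar. Bar 12 mm wide, 12 mm high, reaching 202 mm from the pivot; 0.18 kg.
- latch_pivot (a point): Fixed point on the bar's pivot pin, where both latch joints' axes meet, 39 mm above the bench.
- keeper_notch (a point): Fixed point in the middle of the yellow keeper's notch, at the height of the seated bar's mid-line (39 mm above the bench), 165 mm from the pivot. Notch 20 mm wide between two 8 mm cheeks, whose tops are 56 mm above the bench; the keeper is 14 mm thick along the bar.
- spool_center (a point): Centre, half-way up, of the black thread spool: 38 mm in diameter, 60 mm tall, 30 g or so. It stands on the jig's 12 mm base wing between the parked latch bar and the keeper; the bar cannot be lifted high enough to pass over it. Its z axis is its upright axis. Bench free but for the bystanders, an organiser (y below -0.18, x below 0.40 m) and tools (y below -0.3 m).
- tin: Round paint tin, 77 mm in diameter and 77 mm tall, standing near the plate; bystander. Origin at the centre of its underside.
- bottle: White glue bottle with orange nozzle, 58 mm in diameter and 158 mm tall, standing behind the jig; bystander. Origin at the centre of its underside.
- tape: Roll of masking tape lying flat, 96 mm in diameter, 25 mm high, near the plate; bystander. Origin at the centre of its underside.

How it is judged:
On the way, in this order (a step that is already met when the one before it is completed fails the run):
1. the plate's red mark points at the keeper while the latch bar is still parked outside (value of joint plate between -0.15 and 0.15 rad and value of joint latch_swing above 0.25 rad), for 0.2 s.
2. the latch bar is lifted over the keeper's side (value of joint latch_lift above 0.11 rad and value of joint latch_swing below 0.2 rad), for 0.04 s.
At the end, for the whole second after the job is handed in: The latch bar lies fully down (tilt under 0.02 rad) in the keeper's notch (swing within 0.05 rad) and in the red-marked slot (plate within 0.15 rad of its mark); the spool stands still and upright on the bench, off the jig (its centre under 36 mm high, tilt under 0.15 rad) (value of joint plate between -0.15 and 0.15 rad and value of joint latch_swing between -0.05 and 0.05 rad and value of joint latch_lift below 0.02 rad and height (world z) of spool_center between 0.02 and 0.036 m and angle between spool_center's own z axis and vertical below 0.15 rad and linear speed of spool below 0.02 m/s); the robot touches nothing.
It fails at once if the paint tin is moved by more than 3 cm (distance of tin from where it was at the start of the episode above 0.03 m).
It fails at once if the glue bottle is moved by more than 3 cm or tipped (distance of bottle from where it was at the start of the episode above 0.03 m or angle between bottle's own z axis and vertical above 0.4 rad).
It fails at once if the roll of tape is moved by more than 3 cm (distance of tape from where it was at the start of the episode above 0.03 m).
It also fails if it takes over 72 s, if anything falls off the work surface, if the arm or the gripper's body presses on something with over 40 N, if the wrist force passes 120 N, or if a joint passes its speed limit or range.

## Working session

There is one attempt and no reset: what is moved stays moved. The work goes in short steps, Python scripts to look and compute and a tool call to move; the robot and the scene stay as the last step left them, time stands still between calls to the robot, and variables do not carry over. Pictures are saved under pics/ and viewed, at most 10 in all, crops included, and the job is handed in when it is done.

Besides the shell and the picture viewer there is one more tool, called by a JSON object that holds its "fn" and its "kwargs". send_rows: Moves the arm, as the interface text tells. Its arguments: {"type":"object","properties":{"steps":{"type":"array"}},"required":["steps"]}

```bash
mkdir -p pics
cat > h.py <<'E'
import numpy as np, cv2
from scipy.spatial.transform import Rotation as R
from rig import ctrl
def snap(n,f=None):
    c=ctrl.get_calibration(n); p,d=ctrl.snapshot(n)
    if f: cv2.imwrite('pics/'+f+'.png',p[:,:,::-1])
    return p,d,c
def cloud(d,c):
    K=np.array(c['intrinsics']);h,w=d.shape
    u,v=np.meshgrid(np.arange(w),np.arange(h))
    pts=np.stack([u,v],-1).reshape(-1,1,2).astype(float)
    q=cv2.undistortPoints(pts,K,np.array([c['k1'],0,0,0.])).reshape(h,w,2)
    P=np.stack([q[...,0]*d,-q[...,1]*d,-d],-1)
    T=np.array(c['world_from_camera'])
    W=P@T[:3,:3].T+T[:3,3]; W[d==0]=np.nan
    return W
def pix(W3,c):
    T=np.linalg.inv(np.array(c['world_from_camera']));p=T[:3,:3]@np.array(W3)+T[:3,3]
    x,y=p[0]/-p[2],-p[1]/-p[2];r=1+c['k1']*(x*x+y*y);K=np.array(c['intrinsics'])
    return K[0,0]*x*r+K[0,2],K[1,1]*y*r+K[1,2]
def rel(target,deg=None):
    "shift in tool axes mm to world TCP target"
    o=ctrl.get_obs();Rm=R.from_rotvec(o['tool_rot'])
    return np.round(Rm.inv().apply(np.array(target)-o['tool_pos'])*1000,1)
E
python3 - <<'E'
from h import *
o=ctrl.get_obs();print({k:np.round(v,3) for k,v in o.items()},ctrl.hold_point_z)
print(R.from_rotvec(o['tool_rot']).as_matrix().round(3))
for n in('top','scene'):
    p,d,c=snap(n,n);W=cloud(d,c)
    print(n,np.round(c['world_from_camera'],3).tolist())
    for t in ['plate','plate_grip','plate_mark','latch_knob','spool_center','tin','bottle','tape','jig','latch_swing']:
        for b in ctrl.boxes_of(n,t)[:2]:
            e=b['extent'];print(t,round(b['score'],2),np.round(e),W[int(e[1]),int(e[0])].round(3))
E
```

```text
{'clock': np.float64(0.0), 'joint_pos': array([ 1.208,  0.492,  1.559,  0.   ,  1.092, -0.106]), 'qd': array([ 0.002,  0.001, -0.001, -0.001, -0.   ,  0.   ]), 'joint_efforts': array([ 1.0000e-03, -6.1266e+01, -2.5818e+01,  6.9000e-02,  4.8000e-02,
       -0.0000e+00]), 'tool_pos': array([0.159, 0.604, 0.214]), 'tool_rot': array([-4.020e-01, -3.115e+00,  2.000e-03]), 'force': array([0.299, 0.935, 0.831]), 'torque': array([-0.01 , -0.012,  0.02 ]), 'grip_force': np.float64(0.0), 'gripper_width': np.float64(0.095)} 0.0188
[[-0.967  0.254 -0.   ]
 [ 0.254  0.967 -0.001]
 [ 0.    -0.001 -1.   ]]
top [[0.117, 0.972, -0.202, 0.353], [-0.993, 0.115, -0.022, 0.133], [0.002, 0.203, 0.979, 1.18], [0.0, 0.0, 0.0, 1.0]]
plate 0.7 [310. 204.  59.  62.] [0.597 0.102 0.062]
plate_grip 0.91 [310. 203.  62.  62.] [0.597 0.105 0.082]
plate_grip 0.75 [357. 236. 165. 132.] [ 0.548 -0.008  0.013]
plate_mark 0.83 [309. 204.  62.  61.] [0.595 0.107 0.07 ]
spool_center 0.65 [350. 245.  23.  20.] [0.524 0.009 0.042]
spool_center 0.64 [310. 203.  61.  61.] [0.596 0.105 0.079]
tin 0.86 [245. 172.  34.  42.] [0.648 0.248 0.075]
jig 0.57 [356. 237. 164. 131.] [ 0.536 -0.001  0.074]
latch_swing 0.77 [391. 268.  68.  75.] [ 0.48  -0.077  0.086]
scene [[0.579, 0.559, -0.594, -0.015], [-0.816, 0.383, -0.433, -0.27], [-0.015, 0.735, 0.678, 0.733], [0.0, 0.0, 0.0, 1.0]]
plate 0.83 [305. 231.  55.  48.] [0.59  0.098 0.038]
plate_mark 0.87 [306. 228.  58.  48.] [0.597 0.097 0.039]
latch_knob 0.56 [352. 300.  99.  33.] [ 0.475 -0.083  0.046]
spool_center 0.86 [323. 265.  17.  28.] [0.51  0.004 0.056]
tin 0.78 [267. 191.  29.  46.] [0.625 0.229 0.067]
bottle 0.75 [379. 205.  34.  61.] [ 0.71  -0.022  0.086]
bottle 0.61 [350. 262. 156. 114.] [ 0.586 -0.024  0.011]
tape 0.77 [246. 268.  47.  44.] [0.45  0.159 0.004]
jig 0.73 [349. 262. 157. 110.] [ 0.584 -0.02   0.011]
latch_swing 0.7 [353. 297. 100.  35.] [ 0.484 -0.081  0.044]
```

Run:
```python
import cv2
a=cv2.imread('pics/top.png')[130:340,220:500];cv2.imwrite('pics/topc.png',cv2.resize(a,None,fx=2.8,fy=2.8))
a=cv2.imread('pics/scene.png')[130:350,190:470];cv2.imwrite('pics/scenec.png',cv2.resize(a,None,fx=2.7,fy=2.7))
```

```text
(no output)
```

View pics/topc.png

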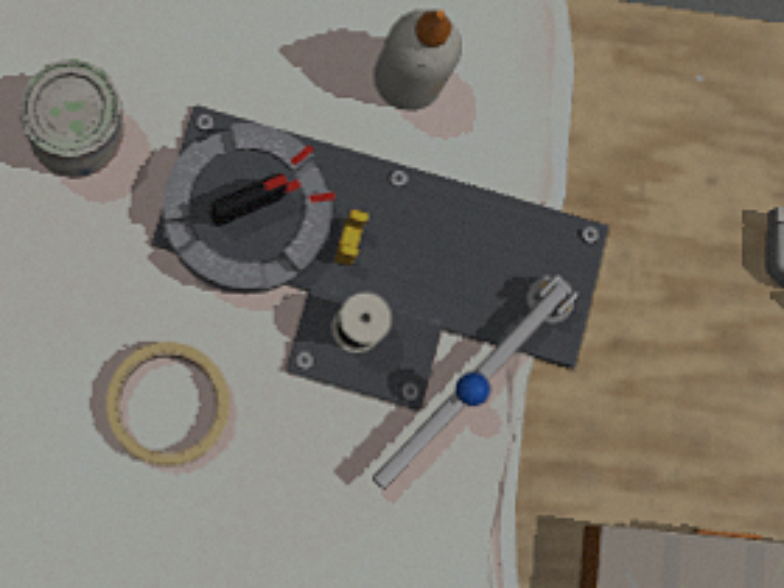

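View pics/scenec.png

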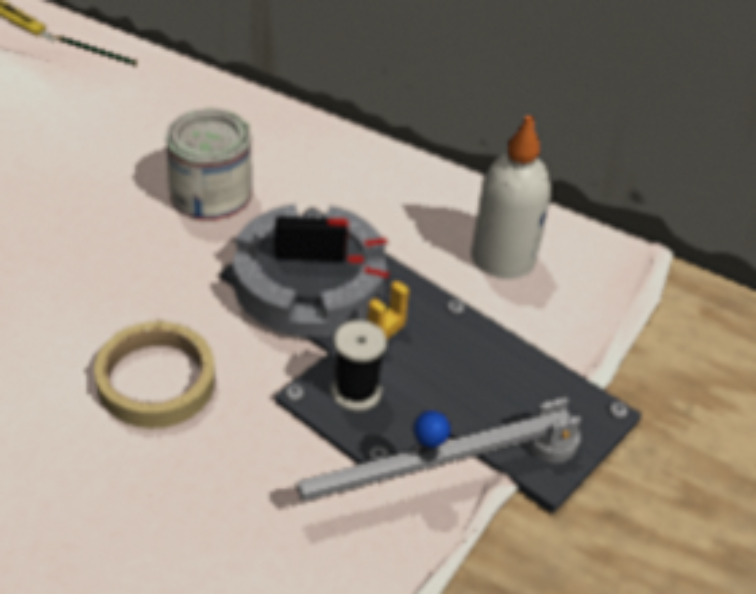

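The top crop shows the plate centre at about (248,205) with the red mark to its right. The keeper is at (353,237), the spool at (365,315), the knob at (472,388) and the pivot at (552,297). The scene crop agrees: the bar is parked outside and the spool is upright.

```bash
cat > m.py <<'E'
from h import *
from scipy.optimize import least_squares
def measure(n='top',verbose=True):
    p,d,c=snap(n);W=cloud(d,c);hsv=cv2.cvtColor(p,cv2.COLOR_RGB2HSV)
    H,S,V=[hsv[...,i].astype(int) for i in range(3)];X,Y,Z=W[...,0],W[...,1],W[...,2]
    roi=(X>.35)&(X<.75)&(Y>-.18)&(Y<.2)
    m=lambda k:W[k&roi]
    out={}
    blue=m((H>100)&(H<130)&(S>130)&(V>50)&(Z>.05));yel=m((H>20)&(H<32)&(S>170)&(Z>.03)&(Z<.07)&(X>.5)&(Y<.08))
    red=m(((H<6)|(H>174))&(S>150)&(V>80)&(Z>.03)&(Z<.1))
    # blue sphere fit
    f=least_squares(lambda q:np.linalg.norm(blue-q,axis=1)-.013,blue.mean(0)-[0,0,.01],loss='soft_l1',f_scale=.002)
    out['knob']=f.x;out['yel']=(yel.min(0)+yel.max(0))/2;out['yelmean']=yel.mean(0);out['nb']=len(blue);out['ny']=len(yel)
    g=m((Z>.072)&(Z<.088)&(V<70)&(np.hypot(X-.597,Y-.105)<.05));out['grip']=g.mean(0);out['ng']=len(g)
    if len(g)>5:
        u=np.linalg.svd(g[:,:2]-g[:,:2].mean(0))[2][0];out['gripdir']=np.degrees(np.arctan2(u[1],u[0]))
    out['red']=red.mean(0) if len(red) else None
    rim=m((Z>.0415)&(Z<.047)&(np.hypot(X-.6,Y-.1)<.075)&(np.hypot(X-.6,Y-.1)>.04)&(S<60))
    f=least_squares(lambda q:np.clip(np.abs(np.hypot(rim[:,0]-q[0],rim[:,1]-q[1])-.0555)-.01,0,None),[.6,.1]);out['plate']=f.x;out['plate2']=(rim.min(0)+rim.max(0))/2
    out['nr']=len(rim)
    s=m((Z>.066)&(Z<.08)&(np.hypot(X-.52,Y-.0)<.04)&(S<70)&(V>90));out['spool']=s.mean(0) if len(s) else None;out['spoolmm']=(s.min(0)+s.max(0))/2 if len(s) else None
    b=m((Z>.03)&(Z<.052)&(X>.40)&(Y<.0)&(S<60)&(V>110));out['barpts']=len(b)
    if len(b)>10:
        u=np.linalg.svd(b[:,:2]-b[:,:2].mean(0))[2][0];out['bardir']=np.degrees(np.arctan2(u[1],u[0]))
    if verbose:
        for k,v in out.items():print(k,np.round(v,4) if v is not None else None)
    return out,p,W,c
if __name__=='__main__':
    for n in('top','scene'):print('--',n);measure(n)
E
python3 m.py
```

```text
-- top
knob [ 0.4791 -0.0751  0.0731]
yel [0.5882 0.0233 0.0448]
yelmean [0.5886 0.023  0.0458]
nb 100
ny 69
grip [0.6    0.1093 0.0815]
ng 167
gripdir 119.467
red [0.6251 0.0713 0.0577]
plate [0.6015 0.1018]
plate2 [0.6037 0.1057 0.0442]
nr 869
spool [0.5214 0.0102 0.0731]
spoolmm [0.5211 0.0102 0.0734]
barpts 402
bardir 141.8461
-- scene
knob [ 0.4773 -0.0748  0.0709]
yel [0.5877 0.0212 0.0431]
yelmean [0.5845 0.02   0.0514]
nb 142
ny 36
grip [0.5979 0.1055 0.0777]
ng 149
gripdir -63.2621
red [0.6226 0.0715 0.0557]
plate [0.602  0.1045]
plate2 [0.6023 0.1039 0.0435]
nr 441
spool [0.5201 0.0079 0.071 ]
spoolmm [0.5221 0.0084 0.0704]
barpts 749
bardir 177.9566
```

{"fn": "send_rows", "kwargs": {"steps": [-43,-42,0,0,62,-86,-84,0,0,62,-129,-126,0,0,62,-172,-168,0,0,62,-215,-210,0,0,62]}}

```text
clock: 1.82
tool_pos: [0.3141, 0.3452, 0.2149]
tool_rot: [0.402, 3.115, 0.001]
force: [1.2, 0.2, 0.2]
gripper_width: 0.0625
grip_force: 0.0
```

{"fn": "send_rows", "kwargs": {"steps": [-43,-42,0,0,62,-86,-84,0,0,62,-129,-126,0,0,62,-172,-168,0,0,62,-215,-210,0,0,62]}}

```text
clock: 2.45
tool_pos: [0.4688, 0.0872, 0.2149]
tool_rot: [0.402, 3.115, 0.0]
force: [1.2, 1.2, 0.0]
gripper_width: 0.0617
grip_force: 0.0
```

```bash
python3 -c "
from h import *
print(rel([.521,.009,.1]),ctrl.get_obs()['tool_pos'].round(3),ctrl.get_obs()['clock'])"
```

```text
[-70.2 -62.4 114.9] [0.469 0.087 0.215] 2.45
```

{"fn": "send_rows", "kwargs": {"steps": [-35,-31,20,0,62,-70,-62,40,0,62,-70,-62,40,0,62]}}

```text
clock: 2.82
tool_pos: [0.5206, 0.0091, 0.1732]
tool_rot: [-0.407, -3.113, 0.0]
force: [0.2, 0.4, -0.3]
gripper_width: 0.0617
grip_force: 0.0
```

```bash
cat > w.py <<'E'
import sys
from h import *
p,d,c=snap('wrist',sys.argv[1]);W=cloud(d,c)
o=ctrl.get_obs();hp=o['tool_pos']
for q in [hp,hp-[0,0,.08]]:print('tcp px',np.round(pix(q,c)))
X,Y,Z=W[...,0],W[...,1],W[...,2]
s=W[(Z>.066)&(Z<.08)&(np.hypot(X-.52,Y-.01)<.035)];print(len(s),s.mean(0).round(4),((s.min(0)+s.max(0))/2).round(4))
E
python3 w.py w1
```

```text
tcp px [281. 249.]
tcp px [281. 210.]
1283 [0.5208 0.012  0.0732] [0.5212 0.0118 0.071 ]
```

View pics/w1.png

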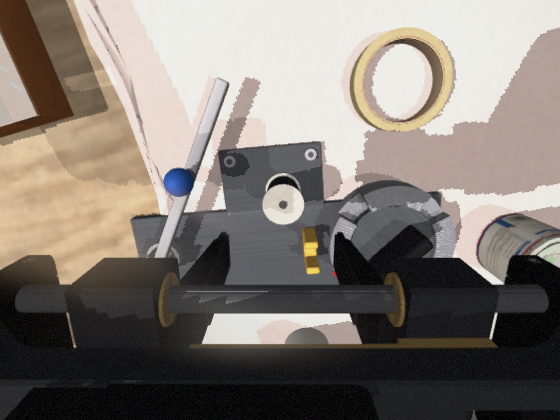

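The wrist view shows the spool top at (283,205), between the fingers at the left and right, with nothing in their way down. The keeper is at (310,250), off to the side.

{"fn": "send_rows", "kwargs": {"steps": [0,2,50,0,62,0,2,100,0,62,0,2,135,0,62,0,2,149,0,62,0,2,150,0,62]}}

```text
clock: 3.5
tool_pos: [0.5204, 0.0139, 0.0249]
tool_rot: [-0.401, -3.116, -0.0]
force: [-0.1, -0.2, 0.6]
gripper_width: 0.062
grip_force: 0.0
```

{"fn": "send_rows", "kwargs": {"steps": [0,0,0,0,10,0,0,0,0,10,0,0,0,0,10,0,0,0,0,10,0,0,0,0,10]}}

```text
clock: 4.12
tool_pos: [0.5206, 0.0132, 0.0249]
tool_rot: [0.402, 3.115, 0.0]
force: [-1.2, -0.8, 4.4]
gripper_width: 0.0344
grip_force: 30.0
```

{"fn": "send_rows", "kwargs": {"steps": [0,0,-20,0,10,0,0,-60,0,10,0,0,-110,0,10,0,0,-130,0,10,0,0,-130,0,10]}}

```text
clock: 4.75
tool_pos: [0.5209, 0.0133, 0.1557]
tool_rot: [0.402, 3.113, 0.0]
force: [-0.4, 0.8, -1.1]
gripper_width: 0.0347
grip_force: 30.0
```

```bash
python3 -c "
from h import *
print(rel([.42,.30,.03]),ctrl.get_obs()['tool_pos'].round(4),ctrl.get_obs()['clock'])"
```

```text
[170.7 251.7 125.4] [0.5209 0.0133 0.1557] 4.75
```

{"fn": "send_rows", "kwargs": {"steps": [35,50,0,0,10,70,101,0,0,10,105,151,0,0,10,140,201,0,0,10,171,252,0,0,10]}}

```text
clock: 5.38
tool_pos: [0.4176, 0.3019, 0.1532]
tool_rot: [-0.402, -3.114, 0.002]
force: [0.9, 0.5, 0.1]
gripper_width: 0.0346
grip_force: 30.0
```

{"fn": "send_rows", "kwargs": {"steps": [0,0,40,0,10,0,0,80,0,10,0,0,115,0,10,0,0,135,0,10,0,0,140,0,10]}}

```text
clock: 6.0
tool_pos: [0.4176, 0.2996, 0.0126]
tool_rot: [-0.402, -3.112, 0.005]
force: [-7.3, -10.8, 26.8]
gripper_width: 0.0346
grip_force: 30.0
```

```bash
python3 -c "
from h import *
o=ctrl.get_obs();print(o['tool_pos'].round(4),o['force'])"
```

```text
[0.4176 0.2996 0.0126] [ -7.26653522 -10.82343723  26.84859034]
```

{"fn": "send_rows", "kwargs": {"steps": [0,0,-1.5,0,10,0,0,-1.5,0,40,0,0,-1.5,0,62,0,0,-1.5,0,62,0,0,-1.5,0,62]}}

```text
clock: 6.62
tool_pos: [0.4191, 0.3005, 0.0163]
tool_rot: [0.402, 3.115, 0.0]
force: [-0.5, -0.2, 0.1]
gripper_width: 0.0607
grip_force: 0.0
```

{"fn": "send_rows", "kwargs": {"steps": [0,0,-20,0,62,0,0,-60,0,62,0,0,-110,0,62,0,0,-150,0,62,0,0,-150,0,62]}}

```text
clock: 7.25
tool_pos: [0.4199, 0.301, 0.1688]
tool_rot: [0.402, 3.111, 0.005]
force: [-0.6, 0.1, -1.2]
gripper_width: 0.0619
grip_force: 0.0
```

Run:
```python
from h import *
p,d,c=snap('wrist','w2');W=cloud(d,c);X,Y,Z=W[...,0],W[...,1],W[...,2]
k=(np.hypot(X-.418,Y-.30)<.04)&(Z>.02)
print(np.nanmax(Z[k]),W[k].mean(0)); t=W[k&(Z>.05)];print(len(t),t.mean(0),t.std(0))
o=ctrl.get_obs();print(R.from_rotvec(o['tool_rot']).as_matrix().round(3), rel([.602,.1045,.13]),o['joint_pos'].round(2))
```

```text
0.2998106102364408 [0.39764535 0.3047292  0.26660081]
36515 [0.3975908  0.30473186 0.2677653 ] [0.01028772 0.02031165 0.04626734]
[[-0.967  0.254  0.002]
 [ 0.254  0.967  0.001]
 [-0.002  0.002 -1.   ]] [-226.5 -143.3   37.2] [ 0.49  0.4   1.88  0.    0.86 -0.82]
```

{"fn": "send_rows", "kwargs": {"steps": [-45,-29,0,9,40,-90,-58,0,18,40,-135,-87,0,27,40,-180,-116,0,36,40,-226,-143,0,46,40]}}

```text
clock: 7.92
tool_pos: [0.6018, 0.1032, 0.1644]
tool_rot: [-1.594, -2.704, 0.002]
force: [0.3, 1.0, -0.1]
gripper_width: 0.04
grip_force: 0.0
```

Run:
```python
from h import *
p,d,c=snap('top','t2');W=cloud(d,c);X,Y,Z=W[...,0],W[...,1],W[...,2]
k=(np.hypot(X-.418,Y-.30)<.035)&(Z>.05)&(Z<.09);t=W[k];print('spool',len(t),t.mean(0),t.std(0))
p,d,c=snap('wrist','w3');W=cloud(d,c);X,Y,Z=W[...,0],W[...,1],W[...,2]
g=W[(np.hypot(X-.602,Y-.104)<.045)&(Z>.074)&(Z<.09)]
print('grip',len(g),g.mean(0),(g.min(0)+g.max(0))/2)
r=cv2.minAreaRect((g[:,:2]*1000).astype(np.float32));print(r)
o=ctrl.get_obs();M=R.from_rotvec(o['tool_rot']).as_matrix();print(np.degrees(np.arctan2(M[1,1],M[0,1])),rel([.602,.1045,.051]),o['joint_pos'].round(2))
```

```text
spool 242 [0.42067298 0.299251   0.06090038] [0.00923837 0.00959211 0.00215316]
grip 1113 [0.60231662 0.11018804 0.08266897] [0.60301429 0.10914619 0.07996229]
((603.0101318359375, 108.98323059082031), (13.949440002441406, 59.909027099609375), 30.69498634338379)
28.81047596934895 [  3.7   0.4 113. ] [ 0.06  0.53  1.65 -0.    0.97 -0.44]
```

View pics/w3.png

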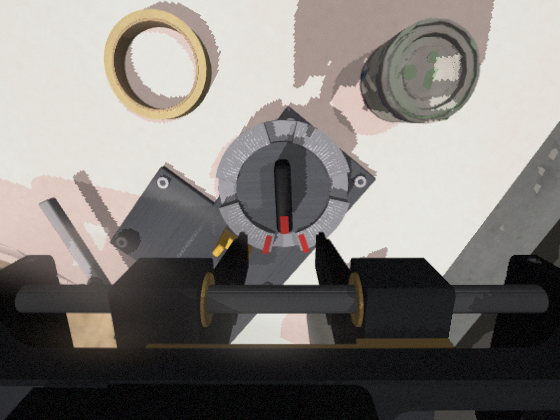

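The wrist view shows the grip centred at about (284,190) along the image's vertical. The red mark points down at (285,240) and the fingers clear the grip. Seen from the top camera, the spool stands upright at (0.42, 0.30).

{"fn": "send_rows", "kwargs": {"steps": [6,3,30,-2,40,6,3,70,-2,40,6,3,100,-2,40,6,3,112,-2,40,6,3,113,-2,40]}}

```text
clock: 8.65
tool_pos: [0.6005, 0.1116, 0.0523]
tool_rot: [-1.539, -2.737, 0.001]
force: [0.3, -0.2, -0.5]
gripper_width: 0.0398
grip_force: 0.0
```

{"fn": "send_rows", "kwargs": {"steps": [0,0,0,0,5,0,0,0,0,5,0,0,0,0,5,0,0,0,0,5,0,0,0,0,5]}}

```text
clock: 9.28
tool_pos: [0.6007, 0.1112, 0.0538]
tool_rot: [-1.54, -2.738, 0.001]
force: [-3.9, -1.7, 6.6]
gripper_width: 0.0136
grip_force: 30.0
```

{"fn": "send_rows", "kwargs": {"steps": [0,0,0,0,20,-4,0,0,0,20,-4,0,0,0,5,-4,0,0,0,5,-4,0,0,0,5]}}

```text
clock: 9.9
tool_pos: [0.6029, 0.1076, 0.0531]
tool_rot: [-1.54, -2.738, 0.001]
force: [-0.6, -5.9, 0.9]
gripper_width: 0.0138
grip_force: 30.0
```

{"fn": "send_rows", "kwargs": {"steps": [0,0,0,5,5,0,0,0,10,5,0,0,0,15,5,0,0,0,20,5,0,0,0,20,5]}}

```text
clock: 10.52
tool_pos: [0.6031, 0.1076, 0.0531]
tool_rot: [1.992, 2.429, -0.0]
force: [0.1, -5.5, 1.2]
gripper_width: 0.0138
grip_force: 30.0
```

Low forces; finishing the turn.

{"fn": "send_rows", "kwargs": {"steps": [0,0,0,5,5,0,0,0,10,5,0,0,0,15,5,0,0,0,20.5,5,0,0,0,20.5,5]}}

```text
clock: 11.15
tool_pos: [0.6033, 0.1076, 0.0531]
tool_rot: [2.392, 2.036, 0.0]
force: [0.0, -5.0, -1.5]
gripper_width: 0.0139
grip_force: 30.0
```

{"fn": "send_rows", "kwargs": {"steps": [0,0,0,0,5,0,0,0,0,20,0,0,0,0,40,0,0,-15,0,40,0,0,-40,0,40]}}

```text
clock: 11.78
tool_pos: [0.6028, 0.1082, 0.0938]
tool_rot: [-2.392, -2.036, 0.001]
force: [0.1, 0.0, 0.2]
gripper_width: 0.039
grip_force: 0.0
```

{"fn": "send_rows", "kwargs": {"steps": [20,0,-40,0,40,50,0,-70,0,40,50,0,-70,0,40]}}

```text
clock: 12.15
tool_pos: [0.612, 0.1591, 0.1664]
tool_rot: [2.388, 2.037, 0.007]
force: [-0.2, -0.6, -0.3]
gripper_width: 0.0399
grip_force: 0.0
```

Run:
```python
from h import *
p,d,c=snap('wrist','w4');W=cloud(d,c);X,Y,Z=W[...,0],W[...,1],W[...,2]
g=W[(np.hypot(X-.603,Y-.107)<.04)&(Z>.074)&(Z<.09)]
print('grip',len(g),cv2.minAreaRect((g[:,:2]*1000).astype(np.float32)))
hsv=cv2.cvtColor(p,cv2.COLOR_RGB2HSV);H,S=hsv[...,0],hsv[...,1]
y=W[(H>20)&(H<32)&(S>170)&(Z>.05)&(Z<.06)&(abs(X-.588)<.04)&(abs(Y-.02)<.03)];print('keeper',len(y),y.mean(0),(y.min(0)+y.max(0))/2, cv2.minAreaRect((y[:,:2]*1000).astype(np.float32)) if len(y) else 0)
b=W[(H>100)&(H<130)&(S>130)&(Z>.05)&(Z<.1)];print('blue',len(b),b.mean(0) if len(b) else 0)
o=ctrl.get_obs();M=R.from_rotvec(o['tool_rot']).as_matrix();print(np.degrees(np.arctan2(M[1,1],M[0,1])),o['tool_pos'],o['joint_pos'].round(2))
```

```text
grip 839 ((604.1077880859375, 112.93766021728516), (51.8275032043457, 13.891554832458496), 80.58352661132812)<stdin>:6: RuntimeWarning: Mean of empty slice.
  ret = um.true_divide(
Traceback (most recent call last):
ValueError: zero-size array to reduction operation minimum which has no identity
```

View pics/w4.png

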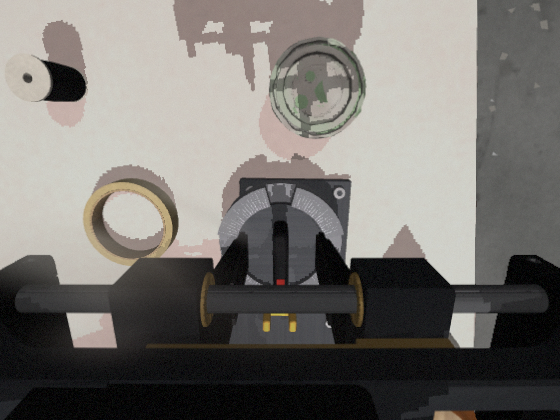

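The grip (280,255), the red mark (280,283) and the keeper (280,322) are all in line, the spool stands at upper left, and the tin and tape are undisturbed. Next is the latch.

Run:
```python
from h import *
for n in('top','scene'):
    p,d,c=snap(n);W=cloud(d,c);X,Y,Z=W[...,0],W[...,1],W[...,2]
    b=W[(X>.62)&(X<.85)&(Y>-.15)&(Y<.06)&(Z>.05)&(Z<.12)];print(n,len(b),b.min(0).round(3),b.max(0).round(3))
    hsv=cv2.cvtColor(p,cv2.COLOR_RGB2HSV);H,S=hsv[...,0],hsv[...,1]
    b=W[(H>100)&(H<130)&(S>130)&(Z>.05)&(Z<.1)&(X<.6)];print('blue',b.mean(0))
print(rel([.478,-.074,.14]))
```

```text
top 562 [ 0.706 -0.043  0.05 ] [0.761 0.015 0.118]
blue [ 0.47657149 -0.07266435  0.08202745]
scene 683 [ 0.703 -0.046  0.05 ] [0.752 0.012 0.118]
blue [ 0.47241918 -0.07753115  0.07799724]
[-249.1  -93.8   22.8]
```

{"fn": "send_rows", "kwargs": {"steps": [-50,-19,0,-10,55,-100,-38,0,-20,55,-150,-56,0,-30,55,-200,-75,0,-40,55,-249,-94,0,-50,55]}}

```text
clock: 12.92
tool_pos: [0.4768, -0.0748, 0.1623]
tool_rot: [-1.302, -2.857, 0.0]
force: [0.4, -0.9, -0.5]
gripper_width: 0.0551
grip_force: 0.0
```

{"fn": "send_rows", "kwargs": {"steps": [0,0,0,-10,55,0,0,0,-12.5,55,0,0,0,-12.5,55]}}

```text
clock: 13.3
tool_pos: [0.4779, -0.0736, 0.1624]
tool_rot: [-0.993, -2.979, -0.0]
force: [0.4, 0.4, -0.5]
gripper_width: 0.0549
grip_force: 0.0
```

```bash
cat > k.py <<'E'
import sys
from h import *
p,d,c=snap('wrist',sys.argv[1]);W=cloud(d,c);X,Y,Z=W[...,0],W[...,1],W[...,2]
hsv=cv2.cvtColor(p,cv2.COLOR_RGB2HSV);H,S=hsv[...,0],hsv[...,1]
b=W[(H>100)&(H<130)&(S>130)&(Z>.05)&(Z<.13)]
from scipy.optimize import least_squares
f=least_squares(lambda q:np.linalg.norm(b-q,axis=1)-.013,b.mean(0)-[0,0,.01],loss='soft_l1',f_scale=.002).x
o=ctrl.get_obs();M=R.from_rotvec(o['tool_rot']).as_matrix()
print('knob',len(b),f.round(4),'yaw y',np.degrees(np.arctan2(M[1,1],M[0,1])),'rel hold',rel([f[0],f[1],f[2]-.0188]),o['tool_pos'])
v=f[:2]-[.5617,-.1386];print(np.hypot(*v),np.degrees(np.arctan2(v[1],v[0])))
E
python3 k.py w5
```

```text
knob 668 [ 0.4778 -0.0722  0.0729] yaw y 53.09748630995569 rel hold [  0.7   0.8 108.4] [ 0.47809089 -0.07337207  0.16253249]
0.10692935717084644 141.64442337163248
```

{"fn": "send_rows", "kwargs": {"steps": [1,1,40,0,55,1,1,80,0,55,1,1,102,0,55,1,1,108,0,55,1,1,108,0,55]}}

```text
clock: 13.98
tool_pos: [0.4784, -0.0716, 0.0552]
tool_rot: [-0.992, -2.98, -0.0]
force: [0.5, 0.0, 0.7]
gripper_width: 0.0551
grip_force: 0.0
```

{"fn": "send_rows", "kwargs": {"steps": [0,0,0,0,10,0,0,0,0,10,0,0,0,0,10,0,0,0,0,10,0,0,0,0,10]}}

```text
clock: 14.6
tool_pos: [0.4784, -0.0716, 0.0552]
tool_rot: [0.992, 2.981, 0.0]
force: [-1.2, -0.4, 0.1]
gripper_width: 0.0247
grip_force: 30.0
```

{"fn": "send_rows", "kwargs": {"steps": [-2,0,-5,0,10,-3.8,0,-10.3,0,10,-5.5,0,-14,0,10,-7.7,0,-18.5,0,10,-7.7,0,-18.5,0,10]}}

```text
clock: 15.22
tool_pos: [0.4848, -0.0763, 0.0739]
tool_rot: [0.992, 2.981, 0.0]
force: [-0.8, 0.6, -1.7]
gripper_width: 0.0246
grip_force: 30.0
```

Run:
```python
from h import *
o=ctrl.get_obs();print(o['tool_pos'],o['force'],o['torque'])
# estimate swing arc rows: 5 rows of 10 deg then remainder, radius from current knob to pivot
piv=np.array([.5617,-.1386]);v=o['tool_pos'][:2]-piv;a=np.arctan2(v[1],v[0]);r=np.hypot(*v);print(r,np.degrees(a))
for phi in (6,12,18,24,30):
    # chord in tool axes: x outward radial(approx), y = 90deg cw from x
    t=np.radians(-phi);w=piv+r*np.array([np.cos(a+t),np.sin(a+t)])
    print(phi,rel([w[0],w[1],o['tool_pos'][2]]))
```

```text
[ 0.48476215 -0.07631383  0.07392872] [-0.82504031  0.60920757 -1.73983773] [0.09684028 0.15588436 0.07953567]
0.09898989558783532 141.00759139799524
6 [-0.9 10.3  0. ]
12 [-2.9 20.5  0. ]
18 [-6.  30.4  0. ]
24 [-10.1  39.9   0. ]
30 [-15.1  49.    0. ]
```

{"fn": "send_rows", "kwargs": {"steps": [-0.9,10.3,0,6,10,-2.9,20.5,0,12,10,-6,30.4,0,18,10,-10.1,39.9,0,24,10,-15.1,49,0,30,10]}}

```text
clock: 15.85
tool_pos: [0.5267, -0.0464, 0.0734]
tool_rot: [1.733, 2.619, -0.0]
force: [1.1, -7.5, -6.7]
gripper_width: 0.0241
grip_force: 30.0
```

Run:
```python
from h import *
o=ctrl.get_obs();print(o['tool_pos'],o['force'],o['gripper_width'])
piv=np.array([.5617,-.1386]);v=o['tool_pos'][:2]-piv;a=np.arctan2(v[1],v[0]);r=np.hypot(*v);print(r,np.degrees(a))
for A in (104,98,92,86,80.5):
    t=np.radians(A);w=piv+.0985*np.array([np.cos(t),np.sin(t)])
    print(A,rel([w[0],w[1],.0742]))
```

```text
[ 0.52673298 -0.04639216  0.0734371 ] [ 1.13580456 -7.530508   -6.71671305] 0.024061319708104763
0.09861529959779124 110.76770743148354
104 [-1.3 11.6 -0.8]
98 [-3.4 21.7 -0.7]
92 [-6.6 31.5 -0.7]
86 [-10.8  40.9  -0.7]
80.5 [-15.5  49.1  -0.7]
```

{"fn": "send_rows", "kwargs": {"steps": [-2,11.6,-0.5,6.5,10,-4.2,21.7,-0.5,12.5,10,-7.4,31.5,-0.5,18.5,10,-11.6,40.9,-0.5,24.5,10,-16.3,49.1,-0.5,30,10]}}

```text
clock: 16.48
tool_pos: [0.5776, -0.0422, 0.0736]
tool_rot: [-2.352, -2.082, 0.002]
force: [-1.2, -6.4, -5.1]
gripper_width: 0.0245
grip_force: 30.0
```

Run:
```python
from h import *
p,d,c=snap('top','t3');snap('scene','s3')
a=cv2.resize(cv2.imread('pics/scene.png')*0+cv2.imread('pics/s3.png'),None,fx=1,fy=1)[150:350,220:440]
cv2.imwrite('pics/s3c.png',cv2.resize(a,None,fx=3,fy=3))
o=ctrl.get_obs();print(o['tool_pos'],o['force'],o['gripper_width'])
piv=np.array([.5617,-.1386]);v=o['tool_pos'][:2]-piv;print(np.hypot(*v),np.degrees(np.arctan2(v[1],v[0])))
```

```text
[ 0.57791988 -0.04230263  0.07353819] [-1.28086759 -4.22841596 -4.38783432] 0.024282204591373313
0.09765381726367363 80.4391096300789
```

View pics/s3c.png

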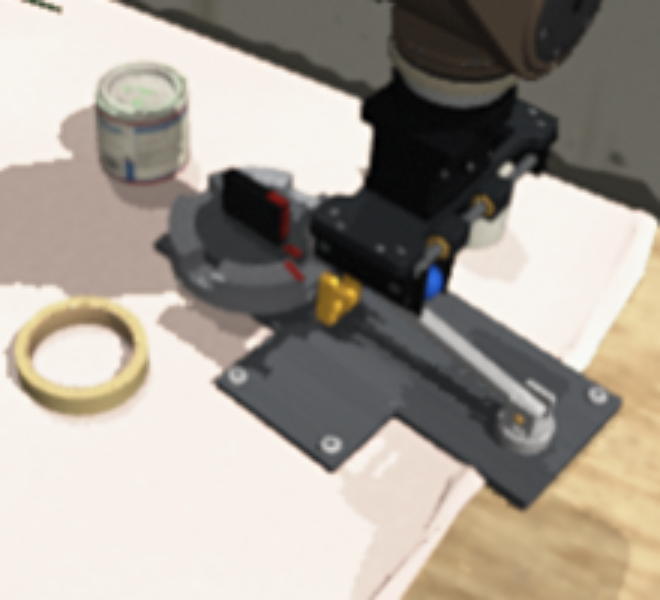

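The scene view shows the knob held at (432,285) with the tilted bar running toward the keeper at (337,298). Lowering it into the notch now.

{"fn": "send_rows", "kwargs": {"steps": [2,0,4.5,0,10,4,0,8.5,0,10,5.5,0,13,0,10,7.2,0,17,0,10,7.2,0,17,0,10]}}

```text
clock: 17.2
tool_pos: [0.5782, -0.0348, 0.0566]
tool_rot: [-2.348, -2.087, 0.001]
force: [-2.0, -5.2, -2.6]
gripper_width: 0.0245
grip_force: 30.0
```

{"fn": "send_rows", "kwargs": {"steps": [0,0,1,0,10,0,0,1,0,30,0,0,1,0,55,0,0,1,0,55,0,0,1,0,55]}}

```text
clock: 17.82
tool_pos: [0.5785, -0.0344, 0.0562]
tool_rot: [2.349, 2.086, 0.0]
force: [0.7, -0.1, -0.1]
gripper_width: 0.0528
grip_force: 0.0
```

{"fn": "send_rows", "kwargs": {"steps": [0,0,-15,0,55,0,0,-50,0,55,0,0,-100,0,55,-40,0,-130,0,55,-60,0,-130,0,55]}}

```text
clock: 18.45
tool_pos: [0.572, -0.0955, 0.1893]
tool_rot: [2.346, 2.082, 0.004]
force: [0.2, 0.3, -0.3]
gripper_width: 0.0549
grip_force: 0.0
```

```bash
python3 - <<'E'
from h import *
p,d,c=snap('wrist','w6');W=cloud(d,c)
p2,d2,c2=snap('top','t4');a=cv2.imread('pics/t4.png')[130:340,220:500]
cv2.imwrite('pics/fin.png',np.vstack([cv2.resize(cv2.imread('pics/w6.png')[:290],(560,290)),cv2.resize(a,(413,310))[:,:413] if 0 else cv2.copyMakeBorder(cv2.resize(a,(413,310)),0,0,0,147,cv2.BORDER_CONSTANT)]))
o=ctrl.get_obs();print(o['tool_pos'],o['clock'])
E
python3 k.py w7
```

```text
[ 0.57093552 -0.09562532  0.18636103] 18.55
knob 633 [ 0.5784 -0.0341  0.0729] yaw y -6.895653603987343 rel hold [ 60.9   0.4 131.7] [ 0.57082291 -0.09459801  0.18571591]
0.10578863439697568 80.91116177370027
```

View pics/fin.png

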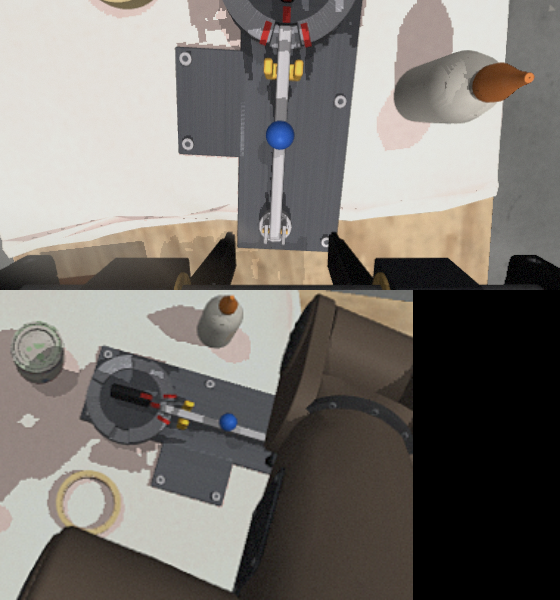

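The bar runs through the keeper at (283,70) and into the red-marked slot at (287,35). The knob is at the same height, 0.073 m, as when the bar was parked. I'm handing it in.

```bash
python3 -c "
from h import *
print(ctrl.sign_off())"
```

```text
the job is handed in; nothing more can be done
None
```

I've handed the job in, with no verdict returned: the spool stands upright on the bench, the plate's red mark points at the keeper, and the latch bar is down through the keeper in the red-marked slot, with the tin, bottle and tape left where they were.

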